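# Strip a clamping fixture and move the bracket to the granite plate

## Task

Unload the fixture for inspection, working down the stud: lift off the star knob (already unscrewed) and put it in the hardware tray, then take off the spacer washer and put it on the tray's floor beside the knob. Only then lift the angle bracket straight up off the stud and set it down, without dropping it, upright with its whole foot flat on the granite plate. Leave the steel block on the plate and the other things on the bench where they are.

Things in the scene. Friction and masses are not known exactly. Their poses are not given: they have to be found in the camera images.
- fixture: Fixed clamping fixture: black steel base plate, 15 mm thick, with one upright steel stud. Origin on the stud's axis at table level, z up. The plate spans x -100 to +70 mm, y -75 to +75 mm of its frame. Three dowels (8 mm thick, 10 mm above the plate, 2 mm clear of the bracket's foot) stand along the foot's +x and +y edges; low screw heads (6 mm) at the plate's corners.
- stud_tip (a point): Top of the stud, on its axis, 79 mm above the table. The stud has a 20 mm thread from the plate up to 65 mm above the table, then a plain 13 mm nose.
- knob_mid (a point): Black eight-lobed star knob, loose, 120 g, 36 mm tall: head 58 mm across and 24 mm tall on a 32 mm hub 12 mm tall; 15.4 mm hole right through. It sits unscrewed round the stud's nose, its underside on the thread's end, 65 mm above the table; it must rise 14 mm to come off. This point: on its axis, 24 mm above its underside. z is its axis; lobes lie every 45 degrees from its x.
- spacer_mid (a point): Spacer washer, loose: plain steel ring, 44 mm outside diameter, 28 mm tall, 23 mm hole, 240 g. It stands on the bracket's foot round the thread, its top 51 mm above the table, 14 mm below the knob; it must rise 56 mm to clear the stud. This point: its centre, 14 mm above its underside; z is its axis.
- bracket_flange (a point): Aluminium angle bracket, loose, about 330 g: flat foot 100 x 100 x 8 mm on the fixture plate, and an upright flange 100 mm wide, 8 mm thick, its top 60 mm above the foot's underside. This point: in the middle of the flange, 34 mm above the foot's underside. x is normal to the flange and points over the foot, y runs along the flange, z up. Centre of mass about 30 mm along +x.
- bracket_foot (a point): Centre of the underside of the bracket's foot: 46 mm along the bracket's +x and 34 mm below the flange point. The foot's 24 mm bore, round the stud, lies 14 mm along +x from here; the foot must rise 64 mm to clear the stud. Between flange and stud 46 mm are free once the spacer is off. On the fixture the bracket is turned as the fixture is, flange on the fixture's -x side.
- tray: Fixed open hardware tray of grey sheet steel, 140 (its x) x 220 (its y) x 25 mm tall, walls and floor 3 mm, empty at the start. Origin under its centre at table level; z up.
- granite: Fixed granite surface plate, dark, 220 (its x) x 230 (its y) mm, 50 mm thick. Origin under its centre at table level, z up; its flat top is 50 mm above the origin.
- block123: Loose steel setting block, 50 (its x) x 25 (its y) x 75 mm tall, 700 g, standing on the granite plate in its +x, +y corner (74 to 80 mm along the plate's x and 70 to 90 mm along its y). Origin at the centre of its underside. To be left where it is.
- caliper: Digital caliper lying flat at the far right, 205 mm long along its own y, 16 mm high; bystander.
- cleaner: White bottle, 62 mm diameter, 175 mm tall, standing far left of the middle; bystander. Origin under its base.
- carton: Closed cardboard carton 90 x 110 x 70 mm at the far right; bystander. Origin under its base.
- tape: Roll of tape lying flat, 84 mm diameter, 24 mm tall, far left; bystander.
- oilcan: Small steel oil can, 60 mm diameter, 135 mm tall with its spout, far left; bystander. Origin under its base.
- screwdriver: Screwdriver, 200 mm long along its own x, lying across the bench at the far middle in front of the aluminium rail; bystander.
Not all that is in view belongs to the job. What is shaped like the part that bears spacer_mid but brown or green is not meant.

How it is judged:
By the outcome, as a careful person would: the job done as asked, in the order asked, and still so for the second after the job is handed in, with the robot touching nothing.
It also fails if it takes over 67 s, if anything falls off the work surface, if the arm or the gripper's body presses on something with over 40 N, if the wrist force passes 120 N, or if a joint passes its speed limit or range.

## Robot

A 6-joint arm with a two-finger parallel gripper is mounted at the origin on the work surface. World frame = base frame: x ahead of the robot, y to its left, z up, the work surface at z = 0. Lengths are in mm, angles in rad, forces in N, time in s.
With the tool pointing down it reaches from about 325 to 775 mm from the base axis. Payload 9.3 kg.
Tool frame: the origin (TCP) lies on the centre line of the jaws, within the pads' length; the fingertips stand 22 mm ahead of it and the grasp point (between the pads) lies 3 mm ahead of it (bot.tip_reach is the distance from the TCP to the fingertips, in mm); z points along the fingers, x is the direction in which the jaws open and shut, and the axes are right-handed (so a half turn about z gives the same grasp; the last joint's range is limited). The gripper opens to 85 mm and grips with 20 to 120 N. Pads are 22 mm wide; open, the fingers measure 114 mm over their backs; the gripper's body (76 mm by 85 mm) begins 54 mm behind the grasp point. The pads swing forward as they close: fully open they stand 13 mm farther back than shut.
Start: joints at [-1.473, 0.259, 0.021, 1.334, 0, 1.418], TCP at [136.492, -532.791, 253.279] pointing down, gripper open.
Joint ranges: [-3.04, 3.04], [-0.91, 1.82], [-1.04, 1.36], [-1.92, 1.95], [-1.52, 1.45], [-3.14, 3.14]. Speed limits (rad/s): [2.22, 2.22, 2.79, 3.14, 3.14, 3.14].

## Interface

Orientations are given as a unit quaternion [w, x, y, z].
In Python, from rig import bot, viewer, workorder, spotter gives the robot as it stands.
- The arm moves only by the tool apply_moves, never from a script. Its argument "plan" is a list of rows, each an object of numbers: "jaw": the closure, from 0 (fully open) to 1 (shut); "dx", "dy", "dz": the shift along the tool's x, y, z in m; "spin": the turn about the tool's z in rad. In form: [{"jaw": .., "dx": .., "dy": .., "dz": .., "spin": ..}, ...]. A call has 1 to 8 rows; each row is the pose to reach, as a shift and turn from the pose commanded when the call began, along the tool's axes at that moment; what a row does not reach only later rows make up. A row lasts 1/8 s, in which the tool goes at most 62.5 mm and 10.7 degrees, less where a joint would pass 70% of its speed; a pose out of reach is approached as far as the arm can. A call with a gripper value outside its range is refused whole. The fingers move at their own pace and stop on an object; "grip_force" is the grip in N (left out, the last holds). Time passes only in rows, so rows that repeat a pose let the fingers close. It gives the time, the measured TCP pose, the force and the opening at its end, in the units of the state.
- bot.state(): the state, without advancing time (a new reading comes with each control period).
- viewer.snapshot(name): name is "scene" or "top"; returns a dict with "img" (420x560x3 uint8, blue, green, red), "intrinsics" (3x3 intrinsics, pixels), "world_from_camera" (4x4, takes a point from camera to world coordinates). Camera axes: x right, y down, z forward; pixel columns grow to the right and rows downward; lengths in mm; the calibration is good to about 2 mm. A picture is of the moment at which its call begins. There is no depth.
- workorder.finish_job(): hands the job in, once; it reports no verdict.
Trained networks look in a picture, given as the dict that the camera call returned (one of the last four; its "shot" number tells which), for a name from the list of things; names that differ only in an ending like _2 or _b are one class to them, and where a whole thing is asked for, a point or a joint stands for the part that bears it (a point fixed in the world has none). Each returns a list of dicts, best first, with "score" (0 to 1); they miss things now and then, are a little off and sometimes report something else, mostly with a low value. They report only what shows in the picture. A call takes as long as a camera call. They do not tell look-alikes from the thing itself.
- spotter.spot_in(label, picture): "bbox" ([left, top, width, height] in pixels, round what is visible of it).
- spotter.regions_of(label, picture): "pixels" (420x560 bool, what is visible of it) and "bbox" ([left, top, width, height] in pixels, round what is visible of it).
The state is a dict: "time_s": time; "q": joint angles; "joint_vel": joint speeds; "joint_torque": joint torques, N m; "tool_pos": TCP position; "tcp_rot": TCP orientation; "force": force on the tool from outside, world axes, zero at the start; "torque": the same for the moment, N m; "opening": finger opening in mm.
Only numpy, scipy, OpenCV 4.12 (cv2) and the standard library are available. Lean on these libraries where they do the work, as an engineer would, in place of code of your own. Each camera call takes 0.05 s, during which the arm holds its last target. There are 200 camera calls.

## Working session

There is one attempt and no reset: what is moved stays moved. The work goes in short steps, Python scripts to look and compute and a tool call to move; the robot and the scene stay as the last step left them, time stands still between calls to the robot, and variables do not carry over. Pictures are saved under pics/ and viewed, about 8 in all and at most 12, crops included, and the job is handed in when it is done.

Besides the shell and the picture viewer there is one more tool, called by a JSON object that holds its "fn" and its "kwargs". apply_moves: Moves the arm, as the interface text tells. Its arguments: {"type":"object","properties":{"plan":{"type":"array"},"grip_force":{"type":"number"}},"required":["plan"]}

```bash
ls; mkdir -p pics
python3 - <<'E'
from rig import bot, viewer, workorder, spotter
import cv2,numpy as np
print(bot.state(), bot.tip_reach)
for n in ("scene","top"):
    s=viewer.snapshot(n); cv2.imwrite(f"pics/{n}0.png",s["img"])
    print(n,s["shot"],s["intrinsics"],np.round(s["world_from_camera"],3).tolist())
    for l in ["fixture","knob_mid","spacer_mid","bracket_flange","tray","granite","block123"]:
        print(l,[(r["bbox"],round(r["score"],2)) for r in spotter.spot_in(l,s)][:4])
E
```

```text
pics
{'time_s': 0.0, 'q': array([-1.47261057e+00,  2.59181060e-01,  2.07479357e-02,  1.33370263e+00,
        2.30065922e-05,  1.41819883e+00]), 'joint_vel': array([-6.93443302e-04,  1.73299440e-03, -1.88070917e-04,  6.49947712e-05,
        4.91202501e-05, -7.76728453e-04]), 'joint_torque': array([-4.26052875e-04, -5.55647349e+01,  3.44522524e+01,  1.38273856e-02,
       -1.07909862e-04,  1.43547305e-05]), 'tool_pos': array([ 136.46680389, -532.53377706,  252.6667586 ]), 'tcp_rot': array([-4.94174547e-04,  7.89988041e-01, -6.13121885e-01, -4.52148512e-04]), 'force': array([ 1.15200991, -0.61019494,  0.08984061]), 'torque': array([-0.00326103,  0.04676375,  0.04185514]), 'opening': 85.18831233923603} 22.0
scene 1 [[499.79466354   0.         271.49557761]
 [  0.         499.79466354 208.90529543]
 [  0.           0.           1.        ]] [[-0.85, 0.361, -0.383, 1032.858], [0.526, 0.565, -0.636, 780.847], [-0.013, -0.742, -0.67, 915.309], [0.0, 0.0, 0.0, 1.0]]
fixture [([345.1, 263.7, 98.4, 81.2], 0.84)]
knob_mid [([379.6, 264.1, 29.5, 32.6], 0.78), ([196.9, 123.7, 97.6, 70.4], 0.7)]
sp
[... 248 characters left out ...]
, 0.59)]
block123 [([226.6, 144.7, 15.7, 31.8], 0.79)]
top 2 [[422.96574314   0.         276.80381477]
 [  0.         422.96574314 211.15207156]
 [  0.           0.           1.        ]] [[0.037, -0.979, 0.2, 386.007], [-0.999, -0.037, 0.003, 43.865], [0.005, -0.2, -0.98, 1105.516], [0.0, 0.0, 0.0, 1.0]]
fixture [([133.5, 236.8, 63.9, 68.7], 0.88)]
knob_mid [([141.3, 251.9, 27.0, 21.9], 0.75)]
spacer_mid [([99.9, 246.9, 21.1, 22.3], 0.83), ([177.1, 204.5, 21.0, 16.9], 0.8), ([164.7, 263.6, 9.8, 13.7], 0.63)]
bracket_flange [([138.5, 250.2, 49.4, 39.1], 0.64)]
tray [([245.2, 196.6, 86.6, 51.8], 0.82)]
granite [([362.7, 226.9, 104.3, 95.8], 0.57)]
block123 [([380.4, 220.7, 16.0, 27.6], 0.66)]
```

Run:
```python
import cv2
a=cv2.imread("pics/top0.png");b=cv2.imread("pics/scene0.png")
cv2.imwrite("pics/t1.png",cv2.resize(a[170:340,80:480],(800,340),interpolation=cv2.INTER_CUBIC) )
cv2.imwrite("pics/s1.png",cv2.resize(b[100:370,180:460],(622,600),interpolation=cv2.INTER_CUBIC))
```

```text
(no output)
```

View pics/t1.png

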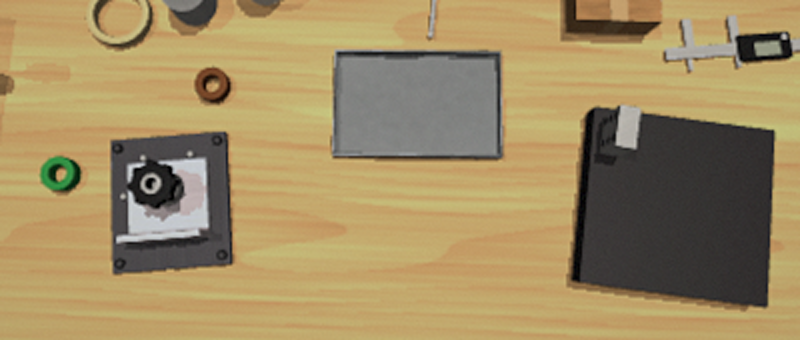

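View pics/s1.png

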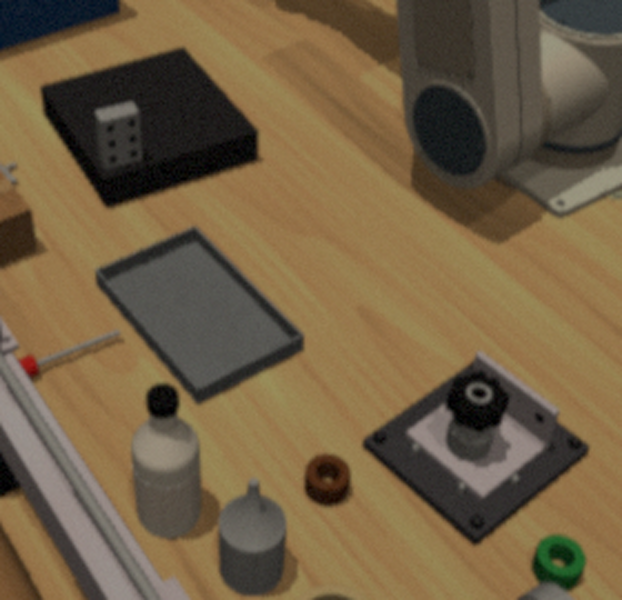

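The top view shows the fixture, with knob and flange toward the robot, at about (165,272) px. The tray is at (288,222) and the granite at (415,272), with the block at its upper-left corner. The brown ring (186,212) and green ring (110,257) are decoys. Next I fit the poses by silhouette in both cameras.

```bash
cat > h.py <<'E'
from rig import bot, viewer, workorder, spotter
import cv2,numpy as np
from scipy.optimize import minimize
def proj(s,P):
    T=np.linalg.inv(s["world_from_camera"]); c=np.asarray(P,float)@T[:3,:3].T+T[:3,3]
    p=c@s["intrinsics"].T; return p[:,:2]/p[:,2:]
def hullmask(pts,k=4):
    m=np.zeros((420*k,560*k),np.uint8)
    h=cv2.convexHull(np.float32((pts+.5)*k-.5)); cv2.fillConvexPoly(m,np.int32(np.round(h*16)),1,shift=4); return m
def box(x0,x1,y0,y1,z0,z1): return np.array([[x,y,z] for x in(x0,x1) for y in(y0,y1) for z in(z0,z1)],float)
def cyl(r,z0,z1,x=0,y=0):
    a=np.arange(0,2*np.pi,np.pi/24); return np.array([[x+r*np.cos(t),y+r*np.sin(t),z] for z in(z0,z1) for t in a])
def place(P,q):
    c,s=np.cos(q[2]),np.sin(q[2]); return P@np.array([[c,s,0],[-s,c,0],[0,0,1]])+[q[0],q[1],0]
def ray(s,uv,z):
    W=s["world_from_camera"]; d=W[:3,:3]@np.linalg.solve(s["intrinsics"],[uv[0],uv[1],1.])
    return W[:3,3]+d*(z-W[2,3])/d[2]
def region(label,s,near=None):
    R=spotter.regions_of(label,s)
    if near is not None: R.sort(key=lambda r:np.hypot(r["bbox"][0]+r["bbox"][2]/2-near[0],r["bbox"][1]+r["bbox"][3]/2-near[1]))
    return R[0]["pixels"] if R else None
def biggest(m):
    n,l,st,_=cv2.connectedComponentsWithStats(m.astype(np.uint8)); return (l==1+np.argmax(st[1:,4]))
def fit(P,obs,q0,yaw=True):
    "obs: list of (shot, mask); IoU of convex hulls"
    H=[(s,hullmask(np.vstack([np.argwhere(biggest(m))[:,::-1]+o for o in([.4,.4],[-.4,.4],[.4,-.4],[-.4,-.4])]).astype(float))) for s,m in obs]
    def f(q):
        q=[q[0],q[1],q[2]/100 if yaw else 0]; c=0
        for s,h in H:
            m=hullmask(proj(s,place(P,q))); c+=1-(m&h).sum()/(m|h).sum()
        return c/len(H)
    best=None
    for d in((0,0,0),):
        x0=np.array([q0[0],q0[1],q0[2]*100]); S=np.vstack([x0,x0+[8,0,0],x0+[0,8,0],x0+[0,0,8]])
        r=minimize(f,x0,method="Nelder-Mead",options=dict(initial_simplex=S,xatol=.05,fatol=1e-5))
        r=minimize(f,r.x,method="Nelder-Mead",options=dict(initial_simplex=r.x+np.vstack([np.zeros(3),3*np.eye(3)]),xatol=.05,fatol=1e-5))
    return np.round([r.x[0],r.x[1],r.x[2]/100 if yaw else 0],4),round(r.fun,4)
E
python3 - <<'E'
from h import *
sc=viewer.snapshot("scene");tp=viewer.snapshot("top")
M=dict(fixture=(box(-100,70,-75,75,0,15),15),tray=(box(-70,70,-110,110,0,25),25),granite=(box(-110,110,-115,115,0,50),50),
 knob_mid=(np.vstack([cyl(28,77,101),cyl(16,65,77)]),85),bracket_flange=(box(-4,4,-50,50,0,0),15),block123=(box(-25,25,-12.5,12.5,50,125),85))
for l,near in [("fixture",(165,271)),("tray",(288,222)),("granite",(415,275)),("knob_mid",(155,262)),("block123",(388,234))]:
    P,z=M[l]; o=[]
    for n,s in(("top",tp),("scene",sc)):
        m=region(l,s,near if n=="top" else None)
        if m is None: print(l,n,"none");continue
        o.append((s,m))
        if n=="top" or len(o)==1:
            yx=np.argwhere(m); b=[(yx[:,1].min()+yx[:,1].max())/2,(yx[:,0].min()+yx[:,0].max())/2]
            g=ray(s,b,z)
    print(l,"guess",g.round(0))
    for tag,ob in [("both",o)]+([("top",o[:1]),("scene",o[1:])] if len(o)==2 else []):
        print("  ",tag,*fit(P,ob,[g[0],g[1],-.05],l!="knob_mid"))
E
```

```text
fixture guess [442. 328.  15.]
   both [4.589124e+02 3.297717e+02 1.108000e-01] 0.0695
   top [4.582301e+02 3.315629e+02 1.109000e-01] 0.0255
   scene [4.595816e+02 3.292504e+02 1.169000e-01] 0.103
tray guess [579.  17.  25.]
   both [5.828001e+02 1.633950e+01 2.840000e-02] 0.0239
   top [5.81760e+02 1.68142e+01 2.89000e-02] 0.0138
   scene [5.83726e+02 1.50986e+01 2.50000e-02] 0.0191
granite guess [ 456. -302.   50.]
   both [ 4.601975e+02 -3.116618e+02 -8.920000e-02] 0.0295
   top [ 4.600064e+02 -3.102656e+02 -8.950000e-02] 0.0144
   scene [ 4.624978e+02 -3.143891e+02 -8.340000e-02] 0.0312
knob_mid guess [459. 331.  85.]
   both [460.0308 329.8895   0.    ] 0.0653
   top [459.5895 330.4057   0.    ] 0.0381
   scene [459.2002 328.8894   0.    ] 0.0857
block123 guess [ 546. -230.   85.]
   both [ 5.448002e+02 -2.287395e+02 -1.656000e-01] 0.0765
   top [ 5.443797e+02 -2.285974e+02 -1.533000e-01] 0.0509
   scene [ 5.437954e+02 -2.322133e+02 -4.320000e-02] 0.0942
```

```bash
cat > go.py <<'E'
import sys,numpy as np
from rig import bot
s=bot.state(); q=s["tcp_rot"]; yaw=2*np.arctan2(q[2],q[1]); p=s["tool_pos"]
yaw=(yaw+np.pi)%(2*np.pi)-np.pi
print("t",round(s["time_s"],2),"p",p.round(1),"yaw",round(yaw,3),"open",round(s["opening"],1),"F",s["force"].round(1),"q",s["q"].round(2))
for a in sys.argv[1:]:
    x,y,z,w=map(float,a.split(",")); d=np.array([x,y,z])-p; c,sn=np.cos(yaw),np.sin(yaw)
    print(a,"-> dx %.4f dy %.4f dz %.4f spin %.3f"%((c*d[0]+sn*d[1])/1e3,(sn*d[0]-c*d[1])/1e3,-d[2]/1e3,yaw-w))
    p=np.array([x,y,z]); yaw=w
E
python3 go.py 470,-160,250,-0.1 470,240,220,1.3 459.5,330.2,150,1.68
```

```text
t 1.4 p [ 136.5 -532.8  253.3] yaw -1.32 open 85.4 F [-0.1 -0.6  0.7] q [-1.47  0.26  0.02  1.33  0.    1.42]
470,-160,250,-0.1 -> dx -0.2783 dy -0.4156 dz 0.0033 spin -1.220
470,240,220,1.3 -> dx -0.0399 dy -0.3980 dz 0.0300 spin -1.400
459.5,330.2,150,1.68 -> dx 0.0841 dy -0.0342 dz 0.0700 spin -0.380
```

{"fn": "apply_moves", "kwargs": {"plan": [{"jaw":0,"dx":-0.278,"dy":-0.416,"dz":0.003,"spin":-1.22},{"jaw":0,"dx":-0.278,"dy":-0.416,"dz":0.003,"spin":-1.22},{"jaw":0,"dx":-0.278,"dy":-0.416,"dz":0.003,"spin":-1.22},{"jaw":0,"dx":-0.278,"dy":-0.416,"dz":0.003,"spin":-1.22},{"jaw":0,"dx":-0.278,"dy":-0.416,"dz":0.003,"spin":-1.22},{"jaw":0,"dx":-0.278,"dy":-0.416,"dz":0.003,"spin":-1.22},{"jaw":0,"dx":-0.278,"dy":-0.416,"dz":0.003,"spin":-1.22},{"jaw":0,"dx":-0.278,"dy":-0.416,"dz":0.003,"spin":-1.22}]}}

```text
time_s: 2.4
tool_pos: [471.4, -158.8, 250.6]
tcp_rot: [0.0, 0.999, -0.049, 0.0]
force: [0.7, -0.9, -0.3]
opening: 85.4
```

```bash
python3 go.py 470,240,220,1.3 459.5,330.2,150,1.68
```

```text
t 2.4 p [ 471.4 -158.8  250.6] yaw -0.099 open 85.4 F [ 0.7 -0.9 -0.3] q [-0.49  0.17 -0.1   1.3  -0.    1.18]
470,240,220,1.3 -> dx -0.0407 dy -0.3967 dz 0.0306 spin -1.399
459.5,330.2,150,1.68 -> dx 0.0841 dy -0.0342 dz 0.0700 spin -0.380
```

{"fn": "apply_moves", "kwargs": {"plan": [{"jaw":0,"dx":-0.041,"dy":-0.397,"dz":0.031,"spin":-1.4},{"jaw":0,"dx":-0.041,"dy":-0.397,"dz":0.031,"spin":-1.4},{"jaw":0,"dx":-0.041,"dy":-0.397,"dz":0.031,"spin":-1.4},{"jaw":0,"dx":-0.041,"dy":-0.397,"dz":0.031,"spin":-1.4},{"jaw":0,"dx":-0.041,"dy":-0.397,"dz":0.031,"spin":-1.4},{"jaw":0,"dx":-0.041,"dy":-0.397,"dz":0.031,"spin":-1.4},{"jaw":0,"dx":-0.041,"dy":-0.397,"dz":0.031,"spin":-1.4},{"jaw":0,"dx":-0.041,"dy":-0.397,"dz":0.031,"spin":-1.4}]}}

```text
time_s: 3.4
tool_pos: [468.7, 240.7, 218.8]
tcp_rot: [-0.0, 0.794, 0.608, -0.0]
force: [0.9, -0.6, -0.4]
opening: 85.4
```

```bash
python3 - <<'E'
from h import *
# knob lobe phase: model star rotated vs image (top, saved)
import subprocess
s=viewer.snapshot("top")
im=cv2.imread("pics/top0.png"); c=proj(s,[[459.5,330.2,101]])[0]; print(c)
cv2.imwrite("pics/k.png",cv2.resize(im[235:295,125:200],(600,480),interpolation=cv2.INTER_CUBIC))
E
python3 go.py 459.5,330.2,150,1.68  459.5,330.2,92,1.68
```

```text
[154.96062971 261.33655189]
t 3.45 p [468.7 239.8 219. ] yaw 1.31 open 85.4 F [ 0.7 -0.  -0.2] q [ 0.31  0.23 -0.1   1.24  0.    0.57]
459.5,330.2,150,1.68 -> dx 0.0849 dy -0.0323 dz 0.0690 spin -0.370
459.5,330.2,92,1.68 -> dx 0.0000 dy 0.0000 dz 0.0580 spin 0.000
```

View pics/k.png

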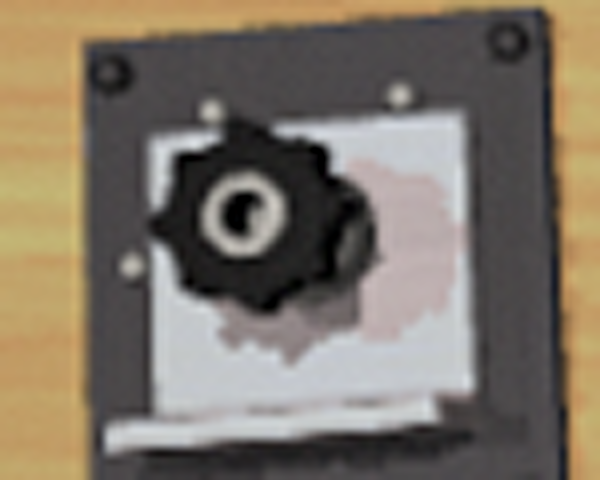

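Crop: the knob's centre is at about (155.6,261.6) px, within 1.5 mm of the fit. The lobes are aligned with the fixture axes, so jaws along the fixture's y will seat on opposite lobes.

{"fn": "apply_moves", "kwargs": {"plan": [{"jaw":0,"dx":0.084,"dy":-0.032,"dz":0.069,"spin":-0.37},{"jaw":0,"dx":0.084,"dy":-0.032,"dz":0.069,"spin":-0.37},{"jaw":0,"dx":0.084,"dy":-0.032,"dz":0.069,"spin":-0.37},{"jaw":0,"dx":0.084,"dy":-0.032,"dz":0.069,"spin":-0.37},{"jaw":0,"dx":0.084,"dy":-0.032,"dz":0.09,"spin":-0.37},{"jaw":0,"dx":0.084,"dy":-0.032,"dz":0.11,"spin":-0.37},{"jaw":0,"dx":0.084,"dy":-0.032,"dz":0.127,"spin":-0.37},{"jaw":0,"dx":0.084,"dy":-0.032,"dz":0.127,"spin":-0.37}]}}

```text
time_s: 4.45
tool_pos: [461.0, 327.0, 92.5]
tcp_rot: [-0.0, 0.672, 0.74, -0.0]
force: [0.0, 0.1, -0.2]
opening: 85.6
```

```bash
python3 go.py 459.5,330.2,92,1.68
```

```text
t 4.45 p [461.  327.   92.5] yaw 1.667 open 85.6 F [ 0.   0.1 -0.2] q [ 0.47  0.38 -0.23  0.96 -0.    0.37]
459.5,330.2,92,1.68 -> dx 0.0034 dy -0.0011 dz 0.0005 spin -0.013
```

{"fn": "apply_moves", "kwargs": {"plan": [{"jaw":0,"dx":0.003,"dy":-0.001,"dz":0,"spin":-0.013},{"jaw":1,"dx":0.003,"dy":-0.001,"dz":0,"spin":-0.013},{"jaw":1,"dx":0.003,"dy":-0.001,"dz":0,"spin":-0.013},{"jaw":1,"dx":0.003,"dy":-0.001,"dz":0,"spin":-0.013},{"jaw":1,"dx":0.003,"dy":-0.001,"dz":0,"spin":-0.013},{"jaw":1,"dx":0.003,"dy":-0.001,"dz":0,"spin":-0.013}], "grip_force": 40}}

```text
time_s: 5.2
tool_pos: [459.8, 331.2, 93.4]
tcp_rot: [0.0, 0.666, 0.746, 0.001]
force: [-0.4, -1.0, 6.5]
opening: 56.3
```

```bash
python3 go.py 459.5,330.2,150,1.68
```

```text
t 5.2 p [459.8 331.2  93.4] yaw 1.683 open 56.3 F [-0.4 -1.   6.5] q [ 0.48  0.38 -0.23  0.96 -0.    0.36]
459.5,330.2,150,1.68 -> dx -0.0009 dy -0.0004 dz -0.0566 spin 0.003
```

{"fn": "apply_moves", "kwargs": {"plan": [{"jaw":1,"dx":0,"dy":0,"dz":-0.02,"spin":0},{"jaw":1,"dx":0,"dy":0,"dz":-0.05,"spin":0},{"jaw":1,"dx":0,"dy":0,"dz":-0.07,"spin":0},{"jaw":1,"dx":0,"dy":0,"dz":-0.07,"spin":0}]}}

```text
time_s: 5.7
tool_pos: [460.0, 331.4, 163.7]
tcp_rot: [0.001, 0.666, 0.746, 0.001]
force: [-0.5, 0.3, -1.8]
opening: 56.7
```

```bash
python3 go.py 581,61.6,150,1.6 581,61.6,31.5,1.6
```

```text
t 5.7 p [460.  331.4 163.7] yaw 1.683 open 56.7 F [-0.5  0.3 -1.8] q [ 0.48  0.33 -0.12  1.13 -0.    0.36]
581,61.6,150,1.6 -> dx -0.2816 dy 0.0900 dz 0.0137 spin 0.083
581,61.6,31.5,1.6 -> dx 0.0000 dy 0.0000 dz 0.1185 spin 0.000
```

{"fn": "apply_moves", "kwargs": {"plan": [{"jaw":1,"dx":-0.2816,"dy":0.09,"dz":0.014,"spin":0.083},{"jaw":1,"dx":-0.2816,"dy":0.09,"dz":0.014,"spin":0.083},{"jaw":1,"dx":-0.2816,"dy":0.09,"dz":0.014,"spin":0.083},{"jaw":1,"dx":-0.2816,"dy":0.09,"dz":0.014,"spin":0.083},{"jaw":1,"dx":-0.2816,"dy":0.09,"dz":0.014,"spin":0.083},{"jaw":1,"dx":-0.2816,"dy":0.09,"dz":0.06,"spin":0.083},{"jaw":1,"dx":-0.2816,"dy":0.09,"dz":0.1,"spin":0.083},{"jaw":1,"dx":-0.2816,"dy":0.09,"dz":0.12,"spin":0.083}]}}

```text
time_s: 6.7
tool_pos: [578.6, 61.0, 38.8]
tcp_rot: [-0.002, 0.697, 0.717, -0.002]
force: [0.6, 0.2, -1.3]
opening: 56.4
```

```bash
python3 go.py 581,61.6,31.5,1.6
```

```text
t 6.7 p [578.6  61.   38.8] yaw 1.599 open 56.4 F [ 0.6  0.2 -1.3] q [-0.04  0.46 -0.26  0.86  0.   -0.07]
581,61.6,31.5,1.6 -> dx 0.0005 dy 0.0024 dz 0.0073 spin -0.001
```

{"fn": "apply_moves", "kwargs": {"plan": [{"jaw":1,"dx":0.0,"dy":0.0,"dz":0.0,"spin":0},{"jaw":1,"dx":0,"dy":0,"dz":0,"spin":0}]}}

```text
time_s: 6.95
tool_pos: [580.7, 61.3, 42.7]
tcp_rot: [0.0, 0.697, 0.717, 0.0]
force: [0.1, -0.6, -0.6]
opening: 56.2
```

```bash
python3 go.py 581,61.6,31.5,1.6
```

```text
t 6.95 p [580.7  61.3  42.7] yaw 1.6 open 56.2 F [ 0.1 -0.6 -0.6] q [-0.04  0.45 -0.25  0.86 -0.   -0.07]
581,61.6,31.5,1.6 -> dx 0.0003 dy 0.0004 dz 0.0112 spin 0.000
```

{"fn": "apply_moves", "kwargs": {"plan": [{"jaw":1,"dx":0,"dy":0,"dz":0.005,"spin":0},{"jaw":1,"dx":0,"dy":0,"dz":0.009,"spin":0},{"jaw":1,"dx":0,"dy":0,"dz":0.011,"spin":0},{"jaw":1,"dx":0,"dy":0,"dz":0.011,"spin":0}]}}

```text
time_s: 7.45
tool_pos: [580.4, 61.3, 31.6]
tcp_rot: [0.0, 0.697, 0.717, 0.0]
force: [-0.9, 0.4, 1.1]
opening: 56.7
```

{"fn": "apply_moves", "kwargs": {"plan": [{"jaw":0.18,"dx":0,"dy":0,"dz":0,"spin":0},{"jaw":0.18,"dx":0,"dy":0,"dz":0,"spin":0},{"jaw":0.18,"dx":0,"dy":0,"dz":0,"spin":0},{"jaw":0.18,"dx":0,"dy":0,"dz":-0.04,"spin":0},{"jaw":0.18,"dx":0,"dy":0,"dz":-0.1,"spin":0},{"jaw":0.18,"dx":0,"dy":0,"dz":-0.12,"spin":0}]}}

```text
time_s: 8.2
tool_pos: [581.6, 61.2, 155.0]
tcp_rot: [0.002, 0.697, 0.717, 0.002]
force: [0.2, 0.1, 0.2]
opening: 69.9
```

```bash
python3 go.py 459.5,330.2,150,1.68 459.5,330.2,47,1.68
```

```text
t 8.2 p [581.6  61.2 155. ] yaw 1.6 open 69.9 F [0.2 0.1 0.2] q [-0.04  0.36 -0.09  1.12 -0.   -0.07]
459.5,330.2,150,1.68 -> dx 0.2724 dy -0.1142 dz 0.0050 spin -0.080
459.5,330.2,47,1.68 -> dx 0.0000 dy 0.0000 dz 0.1030 spin 0.000
```

Before going for the spacer, I check the tray and measure the exposed spacer and bracket.

Run:
```python
from h import *
sc=viewer.snapshot("scene");tp=viewer.snapshot("top")
cv2.imwrite("pics/a.png",np.vstack([cv2.resize(tp["img"][190:320,90:350],(640,320),interpolation=2),cv2.resize(sc["img"][240:350,230:450],(560,280),interpolation=2).copy() if 0 else cv2.resize(sc["img"][240:340,250:450],(640,280),interpolation=2)]))
o=[]
pr=[proj(s,[[459.5,330.2,37]])[0] for s in(tp,sc)]
for s,p in zip((tp,sc),pr):
    R=spotter.regions_of("spacer_mid",s); print([(np.round(r["bbox"]),round(r["score"],2)) for r in R],p)
    R=[r for r in R if np.hypot(r["bbox"][0]+r["bbox"][2]/2-p[0],r["bbox"][1]+r["bbox"][3]/2-p[1])<10]
    if R:o.append((s,R[0]["pixels"]))
P=np.vstack([cyl(22,23,51)])
for ob in (o,o[:1],o[1:]):
    if ob: print(fit(P,ob,[459,330,0],False))
```

```text
[(array([100., 250.,  20.,  16.]), 0.7), (array([179., 204.,  18.,  19.]), 0.55), (array([154., 258.,  20.,  19.]), 0.49)] [162.03550774 263.47882147]
[(array([420., 339.,  22.,  24.]), 0.92), (array([317., 301.,  21.,  25.]), 0.65)] [391.08360229 295.76967254]
(array([457.2746, 330.9519,   0.    ]), np.float64(0.0361))
(array([457.2746, 330.9519,   0.    ]), np.float64(0.0361))
```

View pics/a.png

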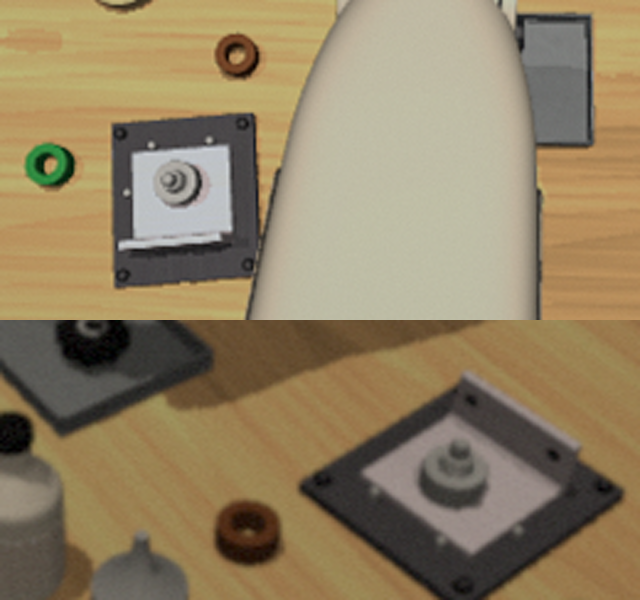

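Knob stands in the tray; the spacer stays on the stud, fitted within 2 mm of its expected position. Going for it.

{"fn": "apply_moves", "kwargs": {"plan": [{"jaw":0.18,"dx":0.272,"dy":-0.114,"dz":0.005,"spin":-0.08},{"jaw":0.18,"dx":0.272,"dy":-0.114,"dz":0.005,"spin":-0.08},{"jaw":0.18,"dx":0.272,"dy":-0.114,"dz":0.005,"spin":-0.08},{"jaw":0.18,"dx":0.272,"dy":-0.114,"dz":0.005,"spin":-0.08},{"jaw":0.18,"dx":0.272,"dy":-0.114,"dz":0.005,"spin":-0.08},{"jaw":0.18,"dx":0.272,"dy":-0.114,"dz":0.03,"spin":-0.08},{"jaw":0.18,"dx":0.272,"dy":-0.114,"dz":0.03,"spin":-0.08},{"jaw":0.18,"dx":0.272,"dy":-0.114,"dz":0.03,"spin":-0.08}]}}

```text
time_s: 9.4
tool_pos: [458.6, 329.3, 120.9]
tcp_rot: [-0.0, 0.668, 0.744, -0.001]
force: [-0.1, 0.6, 0.4]
opening: 70.1
```

```bash
python3 go.py 459,330.5,48,1.68
```

```text
t 9.4 p [458.6 329.3 120.9] yaw 1.679 open 70.1 F [-0.1  0.6  0.4] q [ 0.47  0.35 -0.19  1.03 -0.    0.37]
459,330.5,48,1.68 -> dx 0.0011 dy 0.0006 dz 0.0729 spin -0.001
```

{"fn": "apply_moves", "kwargs": {"plan": [{"jaw":0.18,"dx":0.001,"dy":0.0,"dz":0.03,"spin":0},{"jaw":0.18,"dx":0.001,"dy":0.0,"dz":0.06,"spin":0},{"jaw":0.18,"dx":0.001,"dy":0.0,"dz":0.0725,"spin":0},{"jaw":0.18,"dx":0.001,"dy":0.0,"dz":0.0725,"spin":0},{"jaw":1,"dx":0.001,"dy":0.0,"dz":0.0725,"spin":0},{"jaw":1,"dx":0.001,"dy":0.0,"dz":0.0725,"spin":0},{"jaw":1,"dx":0.001,"dy":0.0,"dz":0.0725,"spin":0},{"jaw":1,"dx":0.001,"dy":0.0,"dz":0.0725,"spin":0}], "grip_force": 50}}

```text
time_s: 10.4
tool_pos: [459.2, 331.0, 50.3]
tcp_rot: [0.001, 0.667, 0.745, 0.001]
force: [-0.3, -1.3, 4.9]
opening: 42.3
```

```bash
python3 go.py
```

```text
t 10.4 p [459.2 331.   50.3] yaw 1.68 open 42.3 F [-0.3 -1.3  4.9] q [ 0.48  0.42 -0.29  0.86 -0.    0.37]
```

{"fn": "apply_moves", "kwargs": {"plan": [{"jaw":1,"dx":0,"dy":0,"dz":-0.02,"spin":0},{"jaw":1,"dx":0,"dy":0,"dz":-0.05,"spin":0},{"jaw":1,"dx":0,"dy":0,"dz":-0.08,"spin":0},{"jaw":1,"dx":0,"dy":0,"dz":-0.095,"spin":0},{"jaw":1,"dx":0,"dy":0,"dz":-0.095,"spin":0}]}}

```text
time_s: 11.02
tool_pos: [458.7, 331.0, 144.6]
tcp_rot: [0.0, 0.667, 0.745, 0.001]
force: [-0.6, -1.2, -2.8]
opening: 42.5
```

```bash
python3 go.py 583.5,-25.4,142,1.6 583.5,-25.4,60,1.6
```

```text
t 11.03 p [458.7 331.  144.6] yaw 1.68 open 42.5 F [-0.6 -1.2 -2.8] q [ 0.48  0.34 -0.15  1.08 -0.    0.37]
583.5,-25.4,142,1.6 -> dx -0.3679 dy 0.0851 dz 0.0026 spin 0.080
583.5,-25.4,60,1.6 -> dx 0.0000 dy 0.0000 dz 0.0820 spin 0.000
```

{"fn": "apply_moves", "kwargs": {"plan": [{"jaw":1,"dx":-0.368,"dy":0.085,"dz":0.002,"spin":0.08},{"jaw":1,"dx":-0.368,"dy":0.085,"dz":0.002,"spin":0.08},{"jaw":1,"dx":-0.368,"dy":0.085,"dz":0.002,"spin":0.08},{"jaw":1,"dx":-0.368,"dy":0.085,"dz":0.002,"spin":0.08},{"jaw":1,"dx":-0.368,"dy":0.085,"dz":0.002,"spin":0.08},{"jaw":1,"dx":-0.368,"dy":0.085,"dz":0.002,"spin":0.08},{"jaw":1,"dx":-0.368,"dy":0.085,"dz":0.002,"spin":0.08},{"jaw":1,"dx":-0.368,"dy":0.085,"dz":0.002,"spin":0.08}]}}

```text
time_s: 12.02
tool_pos: [582.3, -25.9, 140.4]
tcp_rot: [-0.001, 0.697, 0.717, -0.001]
force: [0.5, -0.2, -2.6]
opening: 42.2
```

{"fn": "apply_moves", "kwargs": {"plan": [{"jaw":1,"dx":0,"dy":0,"dz":0.04,"spin":0},{"jaw":1,"dx":0,"dy":0,"dz":0.08,"spin":0},{"jaw":1,"dx":0,"dy":0,"dz":0.095,"spin":0},{"jaw":1,"dx":0,"dy":0,"dz":0.095,"spin":0},{"jaw":1,"dx":0,"dy":0,"dz":0.095,"spin":0}]}}

```text
time_s: 12.65
tool_pos: [583.8, -25.5, 48.2]
tcp_rot: [0.001, 0.696, 0.718, 0.001]
force: [-0.4, -0.4, -3.3]
opening: 42.3
```

```bash
python3 go.py 583.5,-25.4,31,1.6
```

```text
t 12.65 p [583.8 -25.5  48.2] yaw 1.601 open 42.3 F [-0.4 -0.4 -3.3] q [-0.19  0.45 -0.25  0.87  0.   -0.22]
583.5,-25.4,31,1.6 -> dx 0.0001 dy -0.0003 dz 0.0172 spin 0.001
```

{"fn": "apply_moves", "kwargs": {"plan": [{"jaw":1,"dx":0,"dy":0,"dz":0.008,"spin":0},{"jaw":1,"dx":0,"dy":0,"dz":0.014,"spin":0},{"jaw":1,"dx":0,"dy":0,"dz":0.0175,"spin":0},{"jaw":1,"dx":0,"dy":0,"dz":0.0175,"spin":0},{"jaw":1,"dx":0,"dy":0,"dz":0.0175,"spin":0}]}}

```text
time_s: 13.28
tool_pos: [582.8, -25.8, 30.4]
tcp_rot: [0.0, 0.697, 0.717, 0.0]
force: [-5.3, 1.4, 9.9]
opening: 41.9
```

```bash
python3 go.py
```

```text
t 13.28 p [582.8 -25.8  30.4] yaw 1.6 open 41.9 F [-5.3  1.4  9.9] q [-0.19  0.46 -0.27  0.84 -0.   -0.22]
```

Contact with the floor (about 10 N). Release and retreat.

{"fn": "apply_moves", "kwargs": {"plan": [{"jaw":0.3,"dx":0,"dy":0,"dz":0,"spin":0},{"jaw":0.3,"dx":0,"dy":0,"dz":0,"spin":0},{"jaw":0.3,"dx":0,"dy":0,"dz":0,"spin":0},{"jaw":0.3,"dx":0,"dy":0,"dz":-0.03,"spin":0},{"jaw":0.3,"dx":0,"dy":0,"dz":-0.09,"spin":0},{"jaw":0.3,"dx":0,"dy":0,"dz":-0.13,"spin":0},{"jaw":0.3,"dx":0,"dy":0,"dz":-0.13,"spin":0}]}}

```text
time_s: 14.15
tool_pos: [584.5, -26.0, 162.6]
tcp_rot: [0.003, 0.697, 0.717, 0.002]
force: [0.2, 0.5, -0.6]
opening: 59.7
```

```bash
python3 - <<'E'
from h import *
sc=viewer.snapshot("scene");tp=viewer.snapshot("top")
cv2.imwrite("pics/b.png",np.vstack([cv2.resize(tp["img"][235:310,125:205],(640,300),interpolation=2),cv2.resize(sc["img"][190:340,210:450],(640,300),interpolation=2)]))
# flange: top edge corners in both cams; fit box
print([ (n,proj(s,place(np.array([[-64,-50,75],[-64,50,75],[-56,-50,75],[-56,50,75.]]),(459.3,330.4,.111))).round(1).tolist()) for n,s in(("top",tp),("scene",sc))])
F=box(-64,36,-50,50,15,23);G=box(-64,-56,-50,50,15,75)
o=[]
for s in(tp,sc):
    R=spotter.regions_of("bracket_flange",s); print([(np.round(r["bbox"]),round(r["score"],2)) for r in R]); o.append((s,R[0]["pixels"])) if R else 0
B=np.vstack([F,G,cyl(10,15,65)])
for ob in(o,o[:1],o[1:]):
    if ob: print(fit(np.vstack([F,G]),ob,[459.3,330.4,.111]))
E
python3 go.py 425,225,160,0.9 399.7,323.8,140,0.111
```

```text
[('top', [[179.2, 287.5], [137.4, 290.7], [179.2, 284.1], [137.3, 287.3]]), ('scene', [[396.2, 257.3], [431.9, 284.3], [393.8, 258.9], [429.5, 286.2]])]
[]
[(array([359., 258.,  72.,  66.]), 0.65)]
(array([4.593432e+02, 3.300573e+02, 1.174000e-01]), np.float64(0.0171))
(array([4.593432e+02, 3.300573e+02, 1.174000e-01]), np.float64(0.0171))
t 14.35 p [582.4 -25.7 157.9] yaw 1.6 open 59.7 F [-0.5 -0.3 -0.3] q [-0.19  0.36 -0.08  1.13 -0.   -0.22]
425,225,160,0.9 -> dx 0.2551 dy -0.1500 dz -0.0021 spin 0.700
399.7,323.8,140,0.111 -> dx 0.0617 dy -0.0812 dz 0.0200 spin 0.789
```

View pics/b.png

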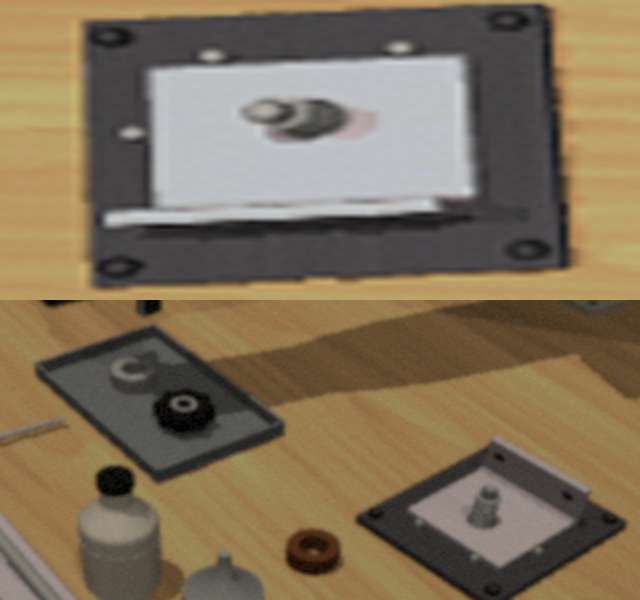

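The tray holds spacer and knob side by side, both flat. The bracket is bare round the stud, and its flange edge in the top view (138–179, ~286–289 px) matches the prediction. Now the bracket.

{"fn": "apply_moves", "kwargs": {"plan": [{"jaw":0.62,"dx":0.354,"dy":-0.172,"dz":0.008,"spin":1.485},{"jaw":0.62,"dx":0.354,"dy":-0.172,"dz":0.008,"spin":1.485},{"jaw":0.62,"dx":0.354,"dy":-0.172,"dz":0.008,"spin":1.485},{"jaw":0.62,"dx":0.354,"dy":-0.172,"dz":0.008,"spin":1.485},{"jaw":0.62,"dx":0.354,"dy":-0.172,"dz":0.008,"spin":1.485},{"jaw":0.62,"dx":0.354,"dy":-0.172,"dz":0.008,"spin":1.485},{"jaw":0.62,"dx":0.354,"dy":-0.172,"dz":0.008,"spin":1.485},{"jaw":0.62,"dx":0.354,"dy":-0.172,"dz":0.008,"spin":1.485}]}}

```text
time_s: 15.35
tool_pos: [398.5, 325.1, 149.8]
tcp_rot: [0.0, 0.996, 0.094, -0.001]
force: [0.7, -0.8, 0.9]
opening: 32.6
```

{"fn": "apply_moves", "kwargs": {"plan": [{"jaw":0.62,"dx":0,"dy":0,"dz":0.0,"spin":0},{"jaw":0.62,"dx":0,"dy":0,"dz":0.0,"spin":0}]}}

```text
time_s: 15.6
tool_pos: [400.7, 322.6, 150.6]
tcp_rot: [0.0, 0.995, 0.096, -0.001]
force: [0.4, 0.1, 0.6]
opening: 32.4
```

```bash
python3 go.py 399.7,323.3,51.5,0.115
```

```text
t 15.6 p [400.7 322.6 150.6] yaw 0.193 open 32.4 F [0.4 0.1 0.6] q [ 0.51  0.25 -0.26  1.06 -0.    1.89]
399.7,323.3,51.5,0.115 -> dx -0.0009 dy -0.0009 dz 0.0991 spin 0.078
```

{"fn": "apply_moves", "kwargs": {"plan": [{"jaw":0.62,"dx":-0.001,"dy":-0.001,"dz":0.0,"spin":0.078},{"jaw":0.62,"dx":-0.001,"dy":-0.001,"dz":0.04,"spin":0.078},{"jaw":0.62,"dx":-0.001,"dy":-0.001,"dz":0.08,"spin":0.078},{"jaw":0.62,"dx":-0.001,"dy":-0.001,"dz":0.099,"spin":0.078},{"jaw":0.62,"dx":-0.001,"dy":-0.001,"dz":0.099,"spin":0.078},{"jaw":0.62,"dx":-0.001,"dy":-0.001,"dz":0.099,"spin":0.078}]}}

```text
time_s: 16.35
tool_pos: [400.2, 323.7, 53.0]
tcp_rot: [-0.0, 0.998, 0.056, 0.0]
force: [0.8, 1.1, 0.1]
opening: 32.4
```

```bash
python3 go.py 399.7,323.3,51.5,0.115
```

```text
t 16.35 p [400.2 323.7  53. ] yaw 0.112 open 32.4 F [0.8 1.1 0.1] q [ 0.52  0.34 -0.41  0.82  0.    1.98]
399.7,323.3,51.5,0.115 -> dx -0.0006 dy 0.0004 dz 0.0015 spin -0.003
```

{"fn": "apply_moves", "kwargs": {"plan": [{"jaw":1,"dx":-0.0005,"dy":0,"dz":0.001,"spin":0},{"jaw":1,"dx":-0.0005,"dy":0,"dz":0.001,"spin":0},{"jaw":1,"dx":-0.0005,"dy":0,"dz":0.001,"spin":0},{"jaw":1,"dx":-0.0005,"dy":0,"dz":0.001,"spin":0},{"jaw":1,"dx":-0.0005,"dy":0,"dz":0.001,"spin":0}], "grip_force": 80}}

```text
time_s: 16.98
tool_pos: [400.0, 324.1, 52.3]
tcp_rot: [-0.0, 0.998, 0.056, 0.001]
force: [1.8, -1.0, 6.9]
opening: 6.7
```

```bash
python3 go.py
```

```text
t 16.98 p [400.  324.1  52.3] yaw 0.112 open 6.7 F [ 1.8 -1.   6.9] q [ 0.52  0.34 -0.41  0.81 -0.    1.98]
```

{"fn": "apply_moves", "kwargs": {"plan": [{"jaw":1,"dx":0,"dy":0,"dz":-0.006,"spin":0},{"jaw":1,"dx":0,"dy":0,"dz":-0.015,"spin":0},{"jaw":1,"dx":0,"dy":0,"dz":-0.025,"spin":0},{"jaw":1,"dx":0,"dy":0,"dz":-0.025,"spin":0}]}}

```text
time_s: 17.48
tool_pos: [399.0, 323.9, 77.1]
tcp_rot: [-0.0, 0.998, 0.056, 0.0]
force: [1.8, -0.3, -3.0]
opening: 7.1
```

```bash
python3 go.py
```

```text
t 17.48 p [399.  323.9  77.1] yaw 0.112 open 7.1 F [ 1.8 -0.3 -3. ] q [ 0.52  0.32 -0.38  0.88  0.    1.98]
```

{"fn": "apply_moves", "kwargs": {"plan": [{"jaw":1,"dx":0,"dy":0,"dz":-0.02,"spin":0},{"jaw":1,"dx":0,"dy":0,"dz":-0.045,"spin":0},{"jaw":1,"dx":0,"dy":0,"dz":-0.07,"spin":0},{"jaw":1,"dx":0,"dy":0,"dz":-0.085,"spin":0},{"jaw":1,"dx":0,"dy":0,"dz":-0.09,"spin":0},{"jaw":1,"dx":0,"dy":0,"dz":-0.09,"spin":0}]}}

```text
time_s: 18.23
tool_pos: [398.8, 323.7, 165.8]
tcp_rot: [0.0, 0.998, 0.056, -0.0]
force: [0.2, 0.5, -4.1]
opening: 6.8
```

```bash
python3 - <<'E'
from h import *
sc=viewer.snapshot("scene")
cv2.imwrite("pics/c.png",cv2.resize(sc["img"][190:340,320:470],(600,600),interpolation=2))
th=-.089; c,s=np.cos(th),np.sin(th); g=np.array([460.5,-311.5])
for l in((-20,-30),):
  f=g+np.array([c*l[0]-s*l[1],s*l[0]+c*l[1]]); print("foot",f,"flange",f-46*np.array([c,s]))
E
python3 go.py 410,0,167,0.0
```

```text
foot [ 437.91268118 -339.60361237] flange [ 392.09474395 -335.515015  ]
t 18.27 p [398.7 323.6 165.5] yaw 0.112 open 7.0 F [-0.2  0.4 -5.1] q [ 0.52  0.24 -0.23  1.1   0.    1.98]
410,0,167,0.0 -> dx -0.0248 dy 0.3229 dz -0.0015 spin 0.112
```

View pics/c.png

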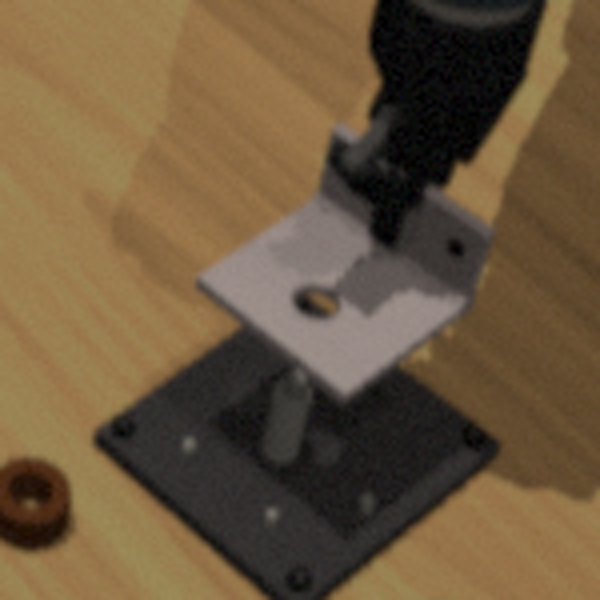

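The bracket is clear of the stud and held level. Carrying it to the plate.

{"fn": "apply_moves", "kwargs": {"plan": [{"jaw":1,"dx":-0.005,"dy":0.03,"dz":0,"spin":0.02},{"jaw":1,"dx":-0.01,"dy":0.075,"dz":0,"spin":0.04},{"jaw":1,"dx":-0.015,"dy":0.125,"dz":0,"spin":0.06},{"jaw":1,"dx":-0.02,"dy":0.175,"dz":0,"spin":0.08},{"jaw":1,"dx":-0.025,"dy":0.225,"dz":0,"spin":0.1},{"jaw":1,"dx":-0.025,"dy":0.275,"dz":0,"spin":0.11},{"jaw":1,"dx":-0.025,"dy":0.325,"dz":0,"spin":0.112},{"jaw":1,"dx":-0.025,"dy":0.365,"dz":0,"spin":0.112}]}}

```text
time_s: 19.27
tool_pos: [414.5, -43.5, 165.6]
tcp_rot: [-0.0, 1.0, -0.001, -0.0]
force: [1.3, 0.5, -3.3]
opening: 7.0
```

```bash
python3 go.py 392.1,-335.5,165,-0.089
```

```text
t 19.27 p [414.5 -43.5 165.6] yaw -0.001 open 7.0 F [ 1.3  0.5 -3.3] q [-0.31  0.08 -0.43  1.06 -0.    1.27]
392.1,-335.5,165,-0.089 -> dx -0.0220 dy 0.2921 dz 0.0006 spin 0.088
```

{"fn": "apply_moves", "kwargs": {"plan": [{"jaw":1,"dx":-0.005,"dy":0.04,"dz":0,"spin":0.02},{"jaw":1,"dx":-0.01,"dy":0.09,"dz":0,"spin":0.04},{"jaw":1,"dx":-0.015,"dy":0.14,"dz":0,"spin":0.06},{"jaw":1,"dx":-0.02,"dy":0.19,"dz":0,"spin":0.08},{"jaw":1,"dx":-0.022,"dy":0.24,"dz":0,"spin":0.088},{"jaw":1,"dx":-0.022,"dy":0.275,"dz":0,"spin":0.088},{"jaw":1,"dx":-0.022,"dy":0.29,"dz":0,"spin":0.088},{"jaw":1,"dx":-0.022,"dy":0.29,"dz":0,"spin":0.088}]}}

```text
time_s: 20.27
tool_pos: [392.5, -331.9, 165.4]
tcp_rot: [-0.001, 0.999, -0.045, -0.001]
force: [-0.0, 0.6, -4.0]
opening: 7.2
```

```bash
python3 go.py 392.1,-335.5,100,-0.089  392.1,-335.5,87.5,-0.089
```

```text
t 20.27 p [ 392.5 -331.9  165.4] yaw -0.089 open 7.2 F [-0.   0.6 -4. ] q [-0.87  0.24 -0.23  1.1   0.    0.79]
392.1,-335.5,100,-0.089 -> dx -0.0000 dy 0.0037 dz 0.0654 spin -0.000
392.1,-335.5,87.5,-0.089 -> dx 0.0000 dy -0.0000 dz 0.0125 spin 0.000
```

{"fn": "apply_moves", "kwargs": {"plan": [{"jaw":1,"dx":0,"dy":0.003,"dz":0.02,"spin":0},{"jaw":1,"dx":0,"dy":0.003,"dz":0.045,"spin":0},{"jaw":1,"dx":0,"dy":0.003,"dz":0.06,"spin":0},{"jaw":1,"dx":0,"dy":0.003,"dz":0.068,"spin":0},{"jaw":1,"dx":0,"dy":0.003,"dz":0.068,"spin":0},{"jaw":1,"dx":0,"dy":0.003,"dz":0.068,"spin":0}]}}

```text
time_s: 21.02
tool_pos: [392.8, -334.9, 98.9]
tcp_rot: [0.0, 0.999, -0.044, 0.0]
force: [0.6, 0.1, -5.0]
opening: 7.0
```

```bash
python3 - <<'E'
from h import *
sc=viewer.snapshot("scene");tp=viewer.snapshot("top")
cv2.imwrite("pics/d.png",np.hstack([cv2.resize(tp["img"][200:350,345:485],(390,420),interpolation=2),cv2.resize(sc["img"][90:220,180:305],(404,420),interpolation=2)]))
E
python3 go.py 392.1,-335.5,87.5,-0.089
```

```text
t 21.12 p [ 392.8 -334.9   98.9] yaw -0.088 open 7.1 F [ 0.1  0.6 -4.6] q [-0.87  0.3  -0.34  0.93  0.    0.79]
392.1,-335.5,87.5,-0.089 -> dx -0.0006 dy 0.0006 dz 0.0114 spin 0.001
```

View pics/d.png

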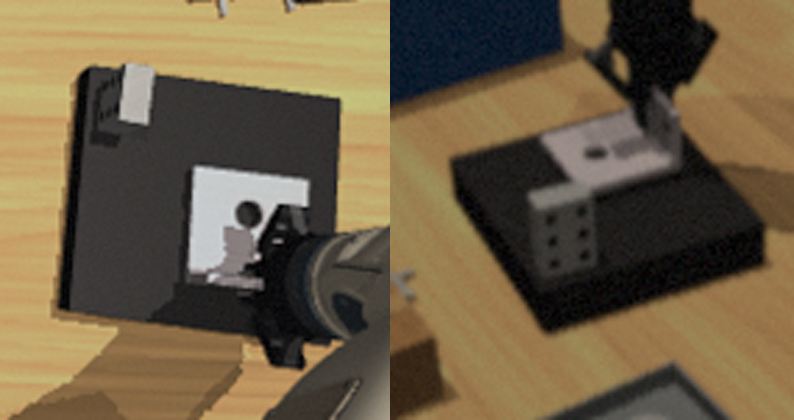

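The bracket hovers inside the plate's edges, well clear of the block. Lowering gently to contact.

{"fn": "apply_moves", "kwargs": {"plan": [{"jaw":1,"dx":0,"dy":0,"dz":0.004,"spin":0},{"jaw":1,"dx":0,"dy":0,"dz":0.008,"spin":0},{"jaw":1,"dx":0,"dy":0,"dz":0.01,"spin":0},{"jaw":1,"dx":0,"dy":0,"dz":0.011,"spin":0},{"jaw":1,"dx":0,"dy":0,"dz":0.011,"spin":0},{"jaw":1,"dx":0,"dy":0,"dz":0.011,"spin":0}]}}

```text
time_s: 21.88
tool_pos: [392.5, -334.7, 87.3]
tcp_rot: [0.0, 0.999, -0.044, 0.0]
force: [0.1, -0.1, -3.7]
opening: 6.9
```

```bash
python3 go.py
```

```text
t 21.88 p [ 392.5 -334.7   87.3] yaw -0.088 open 6.9 F [ 0.1 -0.1 -3.7] q [-0.87  0.31 -0.36  0.91 -0.    0.79]
```

Not yet fully in contact (-3.7 N of about -4.6 N); creep on.

{"fn": "apply_moves", "kwargs": {"plan": [{"jaw":1,"dx":0,"dy":0,"dz":0.0005,"spin":0},{"jaw":1,"dx":0,"dy":0,"dz":0.001,"spin":0},{"jaw":1,"dx":0,"dy":0,"dz":0.001,"spin":0}]}}

```text
time_s: 22.25
tool_pos: [392.5, -334.7, 87.3]
tcp_rot: [0.0, 0.999, -0.044, 0.0]
force: [-3.0, 3.4, 9.1]
opening: 7.0
```

```bash
python3 go.py
```

```text
t 22.25 p [ 392.5 -334.7   87.3] yaw -0.088 open 7.0 F [-3.   3.4  9.1] q [-0.87  0.31 -0.36  0.9  -0.    0.79]
```

{"fn": "apply_moves", "kwargs": {"plan": [{"jaw":0.7,"dx":0,"dy":0,"dz":0,"spin":0},{"jaw":0.62,"dx":0,"dy":0,"dz":0,"spin":0},{"jaw":0.62,"dx":0,"dy":0,"dz":0,"spin":0},{"jaw":0.62,"dx":0,"dy":0,"dz":-0.03,"spin":0},{"jaw":0.62,"dx":0,"dy":0,"dz":-0.08,"spin":0},{"jaw":0.62,"dx":0,"dy":0,"dz":-0.14,"spin":0},{"jaw":0.62,"dx":0,"dy":0,"dz":-0.16,"spin":0},{"jaw":0.62,"dx":0,"dy":0,"dz":-0.16,"spin":0}]}}

```text
time_s: 23.25
tool_pos: [393.0, -335.2, 247.5]
tcp_rot: [0.001, 0.999, -0.044, 0.001]
force: [0.3, 0.9, -0.8]
opening: 32.5
```

{"fn": "apply_moves", "kwargs": {"plan": [{"jaw":0.62,"dx":-0.02,"dy":-0.2,"dz":0,"spin":0},{"jaw":0.62,"dx":-0.02,"dy":-0.2,"dz":0,"spin":0},{"jaw":0.62,"dx":-0.02,"dy":-0.2,"dz":0,"spin":0},{"jaw":0.62,"dx":-0.02,"dy":-0.2,"dz":0,"spin":0},{"jaw":0.62,"dx":-0.02,"dy":-0.2,"dz":0,"spin":0}]}}

```text
time_s: 23.88
tool_pos: [390.1, -133.1, 245.5]
tcp_rot: [-0.0, 0.999, -0.043, -0.0]
force: [1.5, 0.2, 0.0]
opening: 32.7
```

```bash
python3 - <<'E'
from h import *
sc=viewer.snapshot("scene");tp=viewer.snapshot("top")
cv2.imwrite("pics/e.png",np.vstack([tp["img"][170:350,:],sc["img"][90:350,:]]))
o=[]
F=np.vstack([box(-50,50,-50,50,50,58),box(-50,-42,-50,50,50,110)])
for s in(tp,sc):
    R=spotter.regions_of("bracket_flange",s); print([(np.round(r["bbox"]),round(r["score"],2)) for r in R]); o.append((s,R[0]["pixels"])) if R else 0
for ob in(o,): print("bracket",fit(F,ob,[438,-339,-.089]))
m=[(s,region("block123",s)) for s in(tp,sc)]
print("block",fit(box(-25,25,-12.5,12.5,50,125),[a for a in m if a[1] is not None],[545,-229,-.1]))
E
python3 go.py
```

```text
[]
[(array([226., 114.,  44.,  39.]), 0.57), (array([240., 272.,  32.,  69.]), 0.52)]
bracket (array([ 4.353106e+02, -3.415973e+02, -1.180000e-01]), np.float64(0.0488))
block (array([ 5.450348e+02, -2.293660e+02, -9.460000e-02]), np.float64(0.0631))
t 24.18 p [ 390.3 -134.7  245.9] yaw -0.09 open 32.6 F [ 0.3  0.2 -1. ] q [-0.54  0.03 -0.28  1.27 -0.    1.12]
```

View pics/e.png

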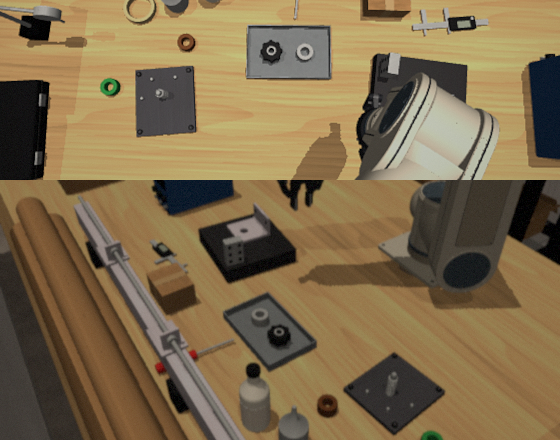

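The pictures show the knob and spacer flat in the tray, the bracket upright on the granite, the block unmoved and the robot clear. Handing in.

```bash
python3 -c "
from rig import workorder; print(workorder.finish_job())"
```

```text
the job is handed in; nothing more can be done
None
```

The fixture is unloaded in the order asked, and I handed the job in at about 24 s with the gripper clear of everything; no verdict is reported. The knob went into the tray first, then the spacer onto the tray floor beside it. Then I lifted the bracket straight up off the stud and lowered it to contact (about 10 N) on the granite before letting go.

**Last checks:**
- **Pictures:** they show both parts in the tray, the stud bare, and the bracket upright. The block and the bench items in view look unmoved.
- **Bracket:** the final fit put the foot centre at about (435, -342), 3–4 mm from where I placed it and well inside the plate's edges. That fit used the scene camera alone, because the network did not find the bracket in the top view and the arm hid it there.
- **Block:** it fitted within 1 mm of its first position. The fitted angle differed by about 0.07 rad, but angle fits on something that small varied as much between the two cameras.

The bracket's foot lying flat rests on the contact force and the scene picture, since I did not measure it separately.

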